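# Sort spring plungers by stiffness into tilt-out bins

### The arm

A 6-joint arm with a two-finger parallel gripper is mounted at the origin on the work surface. World frame = base frame: x ahead of the robot, y to its left, z up, the work surface at z = 0. Lengths are in mm, angles in rad, forces in N, time in s.
With the tool pointing down it reaches from about 225 to 725 mm from the base axis. Payload 3.1 kg.
Tool frame: the origin (TCP) lies midway between the tips of the shut fingers; the grasp point (between the pads) lies 19 mm behind it; z points along the fingers, y is the line along which they close (so a half turn about z gives the same grasp; the last joint's range is limited). The gripper opens to 85 mm and grips with 20 to 120 N. Pads are 22 mm wide; open, the fingers measure 114 mm over their backs; the gripper's body (76 mm by 85 mm) begins 54 mm behind the grasp point. The pads swing forward as they close: fully open they stand 13 mm farther back than shut.
Start: joints at [-1.284, 0.048, 0.099, 1.622, 0, 1.443], TCP at [211.563, -480.477, 231.312] pointing down, gripper open.
Joint ranges: [-2.91, 2.91], [-0.99, 1.94], [-1.21, 1.42], [-2.12, 2.29], [-1.49, 1.47], [-3.14, 3.14]. Speed limits (rad/s): [2.79, 2.79, 3.14, 3.14, 3.14, 3.14].

### API

Orientations are given as a unit quaternion [x, y, z, w].
In Python, from cell import r gives the robot as it stands.
- The arm moves only by the tool step_arm, never from a script. Its argument "plan" is one flat list of numbers, 7 for each row, row after row: the shift along the tool's x, y, z in m, then the turn, a rotation vector about the tool's x, y, z in rad, then the opening, from 0 (shut) to 1 (fully open). A call has 1 to 5 rows; each row shifts and turns the commanded pose from where the row before left it, along the tool's axes as they then stand; what a row does not reach is not made up. A row lasts 1/12 s, in which the tool goes at most 41.7 mm and 7.16 degrees, less where a joint would pass 70% of its speed; a pose out of reach is approached as far as the arm can. A call is refused whole if a number of a shift passes 0.0417 or a number of a turn 0.125, either way. A call with a gripper value outside its range is refused whole. The fingers move at their own pace and stop on an object; "grip_force" is the grip in N (left out, the last holds). Time passes only in rows, so rows that do not move let the fingers close. It gives the time, the measured TCP pose, the force, the opening and the grip force at its end, in the units of the state.
- r.sense(): the state, without advancing time (a new reading comes with each control period).
- r.get_image(name): name is "scene" or "side" or "wrist"; returns the picture (400x640x3 uint8, red, green, blue); there is no depth.
- r.camera_params(name): a dict with "fx", "fy", "cx", "cy" (pixels), "extrinsics" (4x4, takes a point from world to camera coordinates); the wrist camera has in their place "mount" (4x4, takes a point from camera to tool coordinates, whose origin is the TCP and whose axes are the flange's). Camera axes: x right, y down, z forward; pixel columns grow to the right and rows downward; lengths in mm; the calibration is good to about 2 mm. A picture is of the moment at which its call begins: read the wrist's pose just before it. camera_params takes no time and is no camera call.
- r.hand_in(): hands the job in; it is judged then, once.
Trained networks look in the newest picture that a camera, given by its name, has taken for a name from the list of things; names that differ only in an ending like _2 or _b are one class to them, and where a whole thing is asked for, a point or a joint stands for the part that bears it (a point fixed in the world has none). Each returns a list of dicts, best first, with "conf" (0 to 1); they miss things now and then, are a little off and sometimes report something else, mostly with a low value. They report only what shows in the picture. A call takes as long as a camera call. They do not tell look-alikes from the thing itself.
- r.look_for(camera, label): "extent" ([left, top, right, bottom] in pixels, round what is visible of it).
- r.cut_out(camera, label): "pixels" (400x640 bool, what is visible of it) and "extent" ([left, top, right, bottom] in pixels, round what is visible of it).
The state is a dict: "clock": time; "joint_positions": joint angles; "qvel": joint speeds; "effort": joint torques, N m; "tcp_pos": TCP position; "tcp_rot": TCP orientation; "wrist_force": force on the tool from outside, world axes, zero at the start; "wrist_torque": the same for the moment, N m; "opening": opening from 0.0 (shut) to 1.0 (fully open); "grip_force": force on a finger pad.
Only numpy, scipy, OpenCV 4.12 (cv2) and the standard library are available. Lean on these libraries where they do the work, as an engineer would, in place of code of your own. Each camera call takes 0.05 s, during which the arm holds its last target. There are 200 camera calls.

### The job

The four spring plungers on the sorting deck look alike: find out by pressing which have stiff springs and which have weak ones. Tilt the bins out and put every stiff plunger in the wide bin and every weak one in the narrow bin, without knocking over or shoving aside the other things on the deck and bench.

Things in the scene. Friction and masses are not known exactly. Their poses are not given: they have to be found in the camera images.
- mid_a (a point): one of four look-alike spring plungers standing on the deck: round aluminium base 44 mm diameter, 36 mm high, then a dark collar 30 mm diameter, 8 mm high, then a steel pin with a flat cap 20 mm diameter; 64 mm tall in all, about 110 g, slides and stands freely. This point is on the axis half-way up the base, 18 mm above the underside. Letters say nothing of the spring.
- cap_a (a point): centre of the flat top of the pin cap of plunger a; moves with the pin, 46 mm above its mid point when not pressed
- pin_a (a joint): how far the pin of plunger a is pressed in, m: 0 out, 0.012 fully in, springs back. A weak spring needs 1 N to start and 3 N at the bottom; a stiff one 5 N to start and 13 N at the bottom. Looks do not tell; some are weak, some stiff.
- mid_b (a point): one of four look-alike spring plungers standing on the deck: round aluminium base 44 mm diameter, 36 mm high, then a dark collar 30 mm diameter, 8 mm high, then a steel pin with a flat cap 20 mm diameter; 64 mm tall in all, about 110 g, slides and stands freely. This point is on the axis half-way up the base, 18 mm above the underside. Letters say nothing of the spring.
- cap_b (a point): centre of the flat top of the pin cap of plunger b; moves with the pin, 46 mm above its mid point when not pressed
- pin_b (a joint): how far the pin of plunger b is pressed in, m: 0 out, 0.012 fully in, springs back. A weak spring needs 1 N to start and 3 N at the bottom; a stiff one 5 N to start and 13 N at the bottom. Looks do not tell; some are weak, some stiff.
- mid_c (a point): one of four look-alike spring plungers standing on the deck: round aluminium base 44 mm diameter, 36 mm high, then a dark collar 30 mm diameter, 8 mm high, then a steel pin with a flat cap 20 mm diameter; 64 mm tall in all, about 110 g, slides and stands freely. This point is on the axis half-way up the base, 18 mm above the underside. Letters say nothing of the spring.
- cap_c (a point): centre of the flat top of the pin cap of plunger c; moves with the pin, 46 mm above its mid point when not pressed
- pin_c (a joint): how far the pin of plunger c is pressed in, m: 0 out, 0.012 fully in, springs back. A weak spring needs 1 N to start and 3 N at the bottom; a stiff one 5 N to start and 13 N at the bottom. Looks do not tell; some are weak, some stiff.
- mid_d (a point): one of four look-alike spring plungers standing on the deck: round aluminium base 44 mm diameter, 36 mm high, then a dark collar 30 mm diameter, 8 mm high, then a steel pin with a flat cap 20 mm diameter; 64 mm tall in all, about 110 g, slides and stands freely. This point is on the axis half-way up the base, 18 mm above the underside. Letters say nothing of the spring.
- cap_d (a point): centre of the flat top of the pin cap of plunger d; moves with the pin, 46 mm above its mid point when not pressed
- pin_d (a joint): how far the pin of plunger d is pressed in, m: 0 out, 0.012 fully in, springs back. A weak spring needs 1 N to start and 3 N at the bottom; a stiff one 5 N to start and 13 N at the bottom. Looks do not tell; some are weak, some stiff.
- bin_wide (a joint): tilt of the wide tilt-out bin (for the STIFF plungers), rad: 0 upright and shut in its hood, 0.785 tilted fully out towards the deck; friction keeps it where it is left. It takes about 6 N at the lip.
- lip_wide (a point): middle of the outer top edge of the wide bin's front panel, moves with the bin. Its x axis points from the panel into the bin, y along the panel, z up the panel. Bin: 168 mm wide outside, walls 4 mm, front panel 100 mm from pivot to lip, 80 mm deep at the bottom, low sides. Upright, a 41 mm slot behind the panel is open from above, before the hood's top begins: fingers fit in (lip 112 mm above the bench, hood top 118 mm).
- pivot_wide (a point): middle of the wide bin's bottom front edge, which is its hinge (fixed, 12 mm above the bench). Axes as the deck's. The hood round the bin is 180 mm wide and reaches 100 mm back in x from here. Which of the two bins is on which side changes.
- bin_narrow (a joint): tilt of the narrow tilt-out bin (for the WEAK plungers), rad: 0 upright and shut in its hood, 0.785 tilted fully out towards the deck; friction keeps it where it is left. It takes about 6 N at the lip.
- lip_narrow (a point): middle of the outer top edge of the narrow bin's front panel, moves with the bin. Its x axis points from the panel into the bin, y along the panel, z up the panel. Bin: 118 mm wide outside, walls 4 mm, front panel 100 mm from pivot to lip, 80 mm deep at the bottom, low sides. Upright, a 41 mm slot behind the panel is open from above, before the hood's top begins: fingers fit in (lip 112 mm above the bench, hood top 118 mm).
- pivot_narrow (a point): middle of the narrow bin's bottom front edge, which is its hinge (fixed, 12 mm above the bench). Axes as the deck's. The hood round the bin is 130 mm wide and reaches 100 mm back in x from here. Which of the two bins is on which side changes.
- deck: fixed sorting deck with a matted top, 180 mm (x) by 500 mm (y), top 90 mm above the bench; origin at the centre of its underside on the bench. Its +x edge faces the bins, whose pivots lie 75 mm beyond that edge: upright, the bins leave a trench there; tilted fully out, the lip comes just below the edge of the deck and bridges it. The deck has no rim, so a plunger can be slid off this edge into a tilted-out bin.
- flux: bystander: little flux jar 28 mm diameter, 34 mm high standing on top of the wide bin's hood, near its back edge; origin at its underside
- reel: bystander: small solder reel 44 mm diameter, 36 mm high, at one end of the deck; origin at its underside
- tip_pot: bystander: small steel pot 42 mm diameter, 34 mm high, at the other end of the deck; origin at its underside
- meter: bystander: hand-held meter 170 x 85 x 42 mm lying on the bench at the left of the deck; origin at its underside
- driver: bystander: screwdriver lying on the bench at the right
Things that resemble listed ones, but are neither listed nor needed, are in the scene too. What is shaped like the part that bears mid_a but blue is not meant.

How it is judged (in metres and radians):
On the way:
1. the pin of at least one plunger has been pressed in (value of joint any of pin_a, pin_b, pin_c, pin_d above 0.003 m), for 0.02 s.
At the end, for the whole second after the job is handed in: The middle of each stiff plunger's base is inside the wide bin and that of each weak one inside the narrow bin (between its walls, at least 12 mm below the lip measured down the panel); plungers at rest (x of mid_a in the frame of lip_narrow between 0 and 0.085 m and y of mid_a in the frame of lip_narrow between -0.059 and 0.059 m and z of mid_a in the frame of lip_narrow between -0.105 and -0.012 m and x of mid_b in the frame of lip_wide between 0 and 0.085 m and y of mid_b in the frame of lip_wide between -0.084 and 0.084 m and z of mid_b in the frame of lip_wide between -0.105 and -0.012 m and x of mid_c in the frame of lip_wide between 0 and 0.085 m and y of mid_c in the frame of lip_wide between -0.084 and 0.084 m and z of mid_c in the frame of lip_wide between -0.105 and -0.012 m and x of mid_d in the frame of lip_narrow between 0 and 0.085 m and y of mid_d in the frame of lip_narrow between -0.059 and 0.059 m and z of mid_d in the frame of lip_narrow between -0.105 and -0.012 m and linear speed of each of plunger_a, plunger_b, plunger_c, plunger_d below 0.05 m/s); the robot touches nothing.
It fails at once if the flux was shoved more than 40 mm or knocked over (distance of flux from where it was at the start of the episode above 0.04 m or angle between flux's own z axis and vertical above 0.6 rad).
It fails at once if the reel was shoved more than 40 mm or knocked over (distance of reel from where it was at the start of the episode above 0.04 m or angle between reel's own z axis and vertical above 0.6 rad).
It fails at once if the tip_pot was shoved more than 40 mm or knocked over (distance of tip_pot from where it was at the start of the episode above 0.04 m or angle between tip_pot's own z axis and vertical above 0.6 rad).
It fails at once if the meter was shoved more than 40 mm (distance of meter from where it was at the start of the episode above 0.04 m).
It fails at once if the driver was shoved more than 40 mm (distance of driver from where it was at the start of the episode above 0.04 m).
It also fails if it takes over 72 s, if anything falls off the work surface, if the arm or the gripper's body presses on something with over 40 N, if the wrist force passes 120 N, or if a joint passes its speed limit or range.

## Working session

There is one attempt and no reset: what is moved stays moved. The work goes in short steps, Python scripts to look and compute and a tool call to move; the robot and the scene stay as the last step left them, time stands still between calls to the robot, and variables do not carry over. Pictures are saved under pics/ and viewed, at most 10 in all, crops included, and the job is handed in when it is done.

Besides the shell and the picture viewer there is one more tool, called after "Emit:" as a command line: name --argument value ..., lists and objects as JSON in quotes. step_arm: Moves the arm, as the interface text tells. Its arguments: {"type":"object","properties":{"plan":{"type":"array","items":{"type":"number"}},"grip_force":{"type":"number"}},"required":["plan"]}

```bash
ls; mkdir -p pics
python3 - <<'E'
from cell import r
import cv2,numpy as np
s=r.sense();print(s)
for n in("scene","side"):
    im=r.get_image(n);cv2.imwrite(f"pics/{n}0.png",im[:,:,::-1])
    p=r.camera_params(n);print(n,p)
    for l in("mid_a","cap_a","lip_wide","lip_narrow","deck","flux","reel","tip_pot"):
        print(l,[(round(d["conf"],2),[round(float(x)) for x in d["extent"]]) for d in r.look_for(n,l)])
print(r.camera_params("wrist"))
E
```

```text
pics
{'clock': 0.0, 'joint_positions': array([-1.28381057e+00,  4.87593993e-02,  9.75452345e-02,  1.62196828e+00,
        2.31391334e-05,  1.44298869e+00]), 'qvel': array([-0.00024858, -0.00123117,  0.00094992, -0.00048408, -0.00091903,
        0.00062221]), 'effort': array([ 1.60700718e-03, -3.38778019e+01,  3.20016217e+01,  2.00964964e-02,
        7.99745976e-05, -3.47594103e-06]), 'tcp_pos': array([ 211.39144421, -479.88879449,  230.08626957]), 'tcp_rot': array([ 9.78569590e-01,  2.05912927e-01, -8.33211549e-05, -1.19020046e-03]), 'wrist_force': array([ 0.53067687, -0.12863034, -0.27565978]), 'wrist_torque': array([ 0.02977318, -0.06583073,  0.00032578]), 'grip_force': 0.0, 'opening': 0.9948358323875691}
scene {'fx': 402.55319402421384, 'fy': 402.55319402421384, 'cx': 321.1996164805876, 'cy': 199.11163757025304, 'extrinsics': array([[-6.41119245e-01,  7.67395827e-01,  8.35216346e-03,
         2.94541555e+02],
       [ 4.57717235e-01,  3.91089209e-01, -7.98463627e-01,
        -1.68320811e+02],
       [-6.16004096e-01, -5.08087468e-01, -6.01985115e-01,
         1.50292397e+03],
    
[... 1649 characters left out ...]
293, 208]), (0.67, [325, 142, 336, 161])]
deck [(0.93, [278, 151, 381, 317]), (0.32, [345, 178, 362, 205])]
flux [(0.72, [225, 207, 239, 223])]
reel [(0.78, [296, 254, 314, 279])]
tip_pot [(0.74, [345, 232, 352, 235]), (0.6, [327, 144, 338, 159])]
{'fx': 297.8317493506527, 'fy': 297.8317493506527, 'cx': 318.7427207338921, 'cy': 197.65189534318952, 'mount': array([[ 9.39186360e-04, -9.64695161e-01, -2.63367355e-01,
         6.59504239e+01],
       [ 9.99999559e-01,  9.11630239e-04,  2.26833978e-04,
        -1.05922474e+00],
       [ 2.12680043e-05, -2.63367452e-01,  9.64695592e-01,
        -1.42464360e+02],
       [ 0.00000000e+00,  0.00000000e+00,  0.00000000e+00,
         1.00000000e+00]])}
```

```bash
cat > h.py <<'E'
from cell import r
import cv2,numpy as np
from scipy.spatial.transform import Rotation as R
def ray(n,u,v):
    p=r.camera_params(n)
    if n=="wrist":
        s=r.sense();T=np.eye(4);T[:3,:3]=R.from_quat(s["tcp_rot"]).as_matrix();T[:3,3]=s["tcp_pos"];C=T@p["mount"]
    else: C=np.linalg.inv(p["extrinsics"])
    d=C[:3,:3]@np.array([(u-p["cx"])/p["fx"],(v-p["cy"])/p["fy"],1]);return C[:3,3],d
def at(n,u,v,z):
    o,d=ray(n,u,v);return (o+d*(z-o[2])/d[2]).round(1)
def px(n,P):
    p=r.camera_params(n)
    if n=="wrist":
        s=r.sense();T=np.eye(4);T[:3,:3]=R.from_quat(s["tcp_rot"]).as_matrix();T[:3,3]=s["tcp_pos"];E=np.linalg.inv(T@p["mount"])
    else:E=p["extrinsics"]
    q=E[:3,:3]@np.array(P,float)+E[:3,3];return np.array([p["fx"]*q[0]/q[2]+p["cx"],p["fy"]*q[1]/q[2]+p["cy"]]).round(1)
E
python3 - <<'E'
import cv2
a=cv2.imread("pics/scene0.png")[130:310,220:460];b=cv2.imread("pics/side0.png")[120:330,190:470]
cv2.imwrite("pics/sc1.png",cv2.resize(a,(800,600),interpolation=cv2.INTER_CUBIC))
cv2.imwrite("pics/si1.png",cv2.resize(b,(800,600),interpolation=cv2.INTER_CUBIC))
E
```

```text
(no output)
```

View pics/sc1.png

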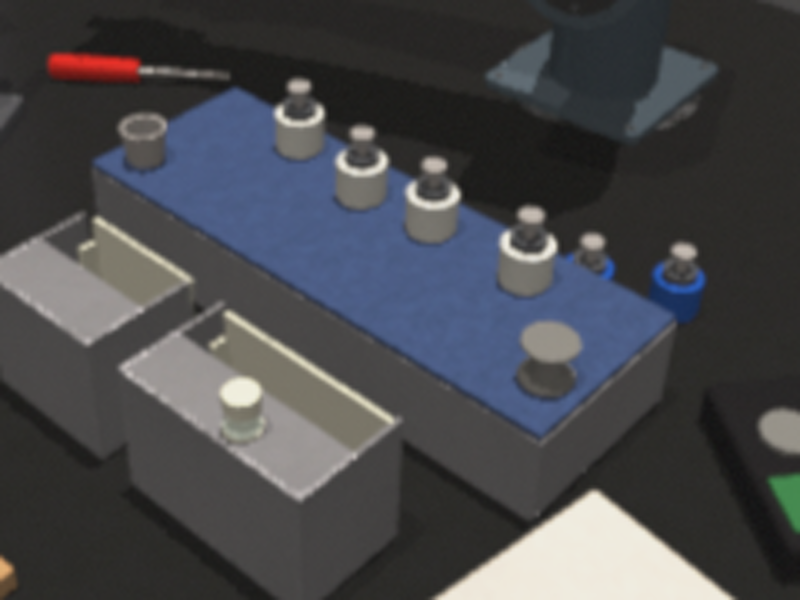

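View pics/si1.png

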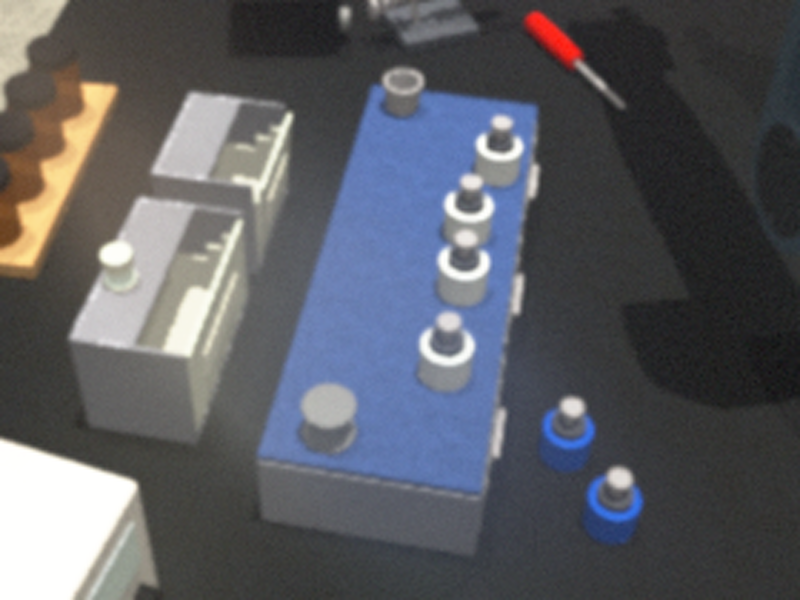

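The scene crop shows four silver plungers on the deck, with caps at crop px (299,86), (362,132), (434,165) and (531,215). Those are the ones meant. The two blue look-alikes, at (592,240) and (683,250), stand on the bench and are not. The wide bin, with the flux jar on its hood, is on the reel side (+y), and the narrow bin is on the pot side.

Run:
```python
from h import *
S=lambda u,v,z:at("scene",220+u*.3,130+v*.3,z)
D=lambda u,v,z:at("side",190+u*.35,120+v*.35,z)
for a,b in zip([(299,86),(362,132),(434,165),(531,215)],[(502,122),(471,182),(466,239),(448,320)]):print("cap",S(*a,154),D(*b,154))
for n,f,c in(("sc",S,[(545,432),(674,318),(236,88),(95,162)]),("si",D,[(262,460),(485,492),(537,105),(375,88)])):print("deck",n,[f(*x,90) for x in c])
print("wide lip",S(228,313,112),S(398,420,112),D(243,222,112),D(200,350,112))
print("narrow lip",S(95,220,112),S(190,285,112),D(290,112,112),D(258,205,112))
print("wide hood",S(123,370,118),S(302,498,118),S(401,420,118));print("nar hood",S(0,255,118),S(92,340,118),S(190,285,118))
print("reel",S(548,385,90),D(328,440,90),"pot",S(145,160,90),D(402,108,90),"flux",S(243,430,118),D(120,283,118))
```

```text
cap [422.5 -76.8 154. ] [419.2 -75.1 154. ]
cap [444.4  12.9 154. ] [442.4  16.5 154. ]
cap [444.7  88.4 154. ] [441.4  91.4 154. ]
cap [451.1 186.5 154. ] [448.8 187.3 154. ]
deck sc [array([583.6, 292.5,  90. ]), array([415.1, 301.9,  90. ]), array([ 385.2, -191.8,   90. ]), array([ 561.1, -199.5,   90. ])]
deck si [array([582.1, 297.6,  90. ]), array([406.6, 302.4,  90. ]), array([ 382.4, -191.1,   90. ]), array([ 556.4, -194.7,   90. ])]
wide lip [652.8  53.5 112. ] [659.  219.6 112. ] [647.1  55.4 112. ] [650.3 212.3 112. ]
narrow lip [ 638.5 -110.   112. ] [647.7   8.4 112. ] [ 633.7 -112.3  112. ] [638.1  30.5 112. ]
wide hood [750.5  44.8 118. ] [758.3 219.1 118. ] [662.5 224.6 118. ]
nar hood [ 722.8 -125.3  118. ] [743.3   4.4 118. ] [652.7  13.9 118. ]
reel [542.  268.2  90. ] [533.8 271.2  90. ] pot [ 529.7 -167.8   90. ] [ 523.7 -164.3   90. ] flux [738.7 149.5 118. ] [734.7 152.8 118. ]
```

```bash
cat >> h.py <<'E'
def go(P,yaw,n=None,start=None):
    "rows (dx,dy,dz mm, turn z) from the measured pose to P,yaw (tool down)"
    s=r.sense();T=R.from_quat(s["tcp_rot"]).as_matrix();p=s["tcp_pos"];y0=np.arctan2(T[1,0],T[0,0])
    if start is not None:p,y0=np.array(start[:3],float),start[3]
    d=np.array(P,float)-p;dy=yaw-y0;n=n or int(np.ceil(max(abs(d).max()/40,abs(dy)/.12,1)))
    print("from",p.round(1),round(y0,3),"rows",n)
    for k in range(n):
        y=y0+dy*k/n;q=d/n;c,s_=np.cos(y),np.sin(y)
        print([round(float(v)/1000,4) for v in (c*q[0]+s_*q[1],s_*q[0]-c*q[1],-q[2])],round(-dy/n,4))
E
python3 -c "
from h import *
go((421,-76,200),1.522,14)"
```

```text
from [ 211.6 -480.5  231.3] 0.415 rows 14
[0.0253, -0.0204, 0.0022] -0.0791
[0.0269, -0.0183, 0.0022] -0.0791
[0.0282, -0.0162, 0.0022] -0.0791
[0.0294, -0.0139, 0.0022] -0.0791
[0.0304, -0.0115, 0.0022] -0.0791
[0.0312, -0.0091, 0.0022] -0.0791
[0.0319, -0.0066, 0.0022] -0.0791
[0.0323, -0.004, 0.0022] -0.0791
[0.0325, -0.0015, 0.0022] -0.0791
[0.0325, 0.0011, 0.0022] -0.0791
[0.0323, 0.0037, 0.0022] -0.0791
[0.0319, 0.0062, 0.0022] -0.0791
[0.0313, 0.0087, 0.0022] -0.0791
[0.0306, 0.0112, 0.0022] -0.0791
```

Emit:
step_arm --plan '[0.0253, -0.0204, 0.0022, 0, 0, -0.0791, 0, 0.0269, -0.0183, 0.0022, 0, 0, -0.0791, 0, 0.0282, -0.0162, 0.0022, 0, 0, -0.0791, 0, 0.0294, -0.0139, 0.0022, 0, 0, -0.0791, 0, 0.0304, -0.0115, 0.0022, 0, 0, -0.0791, 0]'

```text
clock: 1.32
tcp_pos: [286.7, -334.8, 220.3]
tcp_rot: [0.918, 0.396, 0.0, 0.0]
wrist_force: [0.6, -0.9, -0.0]
opening: 0.296
grip_force: 0.0
```

Emit:
step_arm --plan '[0.0312, -0.0091, 0.0022, 0, 0, -0.0791, 0, 0.0319, -0.0066, 0.0022, 0, 0, -0.0791, 0, 0.0323, -0.004, 0.0022, 0, 0, -0.0791, 0, 0.0325, -0.0015, 0.0022, 0, 0, -0.0791, 0, 0.0325, 0.0011, 0.0022, 0, 0, -0.0791, 0]'

```text
clock: 1.73
tcp_pos: [361.6, -190.2, 209.4]
tcp_rot: [0.823, 0.569, 0.0, 0.0]
wrist_force: [-0.0, -0.7, -0.1]
opening: 0.002
grip_force: 0.0
```

Emit:
step_arm --plan '[0.0323, 0.0037, 0.0022, 0, 0, -0.0791, 0, 0.0319, 0.0062, 0.0022, 0, 0, -0.0791, 0, 0.0313, 0.0087, 0.0022, 0, 0, -0.0791, 0, 0.0306, 0.0112, 0.0022, 0, 0, -0.0791, 0, 0, 0, 0, 0, 0, 0, 0]'

```text
clock: 2.15
tcp_pos: [422.4, -71.5, 200.1]
tcp_rot: [0.721, 0.693, 0.001, -0.001]
wrist_force: [-0.8, -0.0, -0.9]
opening: 0.0
grip_force: 0.0
```

```bash
python3 -c "
from h import *
s=r.sense();print(s['tcp_pos'],s['tcp_rot'],s['opening'],s['wrist_force'],s['clock'])
im=r.get_image('wrist');cv2.imwrite('pics/w1.png',im[:,:,::-1])
for l in('mid_a','cap_a','lip_narrow'):
  for d in r.look_for('wrist',l):
    e=d['extent'];u,v=(e[0]+e[2])/2,(e[1]+e[3])/2;print(l,round(d['conf'],2),np.round(e),at('wrist',u,v,154))
for P in((421,-76,154),(443,15,154)):print(px('wrist',P))
"
```

```text
[422.38641769 -71.5442181  200.11193209] [ 0.72091571  0.69302101  0.00135012 -0.00077473] 0.00043251196043995484 [-0.78593325 -0.04806037 -0.87180526] 2.15
mid_a 0.82 [318.   1. 370.  19.] [439.6  48.9 154. ]
mid_a 0.62 [292. 181. 344. 235.] [419.9 -66.6 154. ]
mid_a 0.59 [314.  58. 376. 120.] [439.5   7.  154. ]
mid_a 0.47 [337.  66. 367. 104.] [443.6   9.1 154. ]
mid_a 0.31 [540.   0. 640.  52.] [579.2  34.6 154. ]
cap_a 0.74 [334.  66. 368. 106.] [443.1   7.6 154. ]
cap_a 0.64 [305. 214. 333. 233.] [419.7 -78.4 154. ]
cap_a 0.3 [509.  90. 637. 241.] [583.9 -46.9 154. ]
lip_narrow 0.9 [510.  90. 639. 242.] [584.9 -48.  154. ]
lip_narrow 0.67 [289. 181. 343. 236.] [418.4 -68.3 154. ]
[320.6 219.1]
[350.6  71.7]
```

View pics/w1.png

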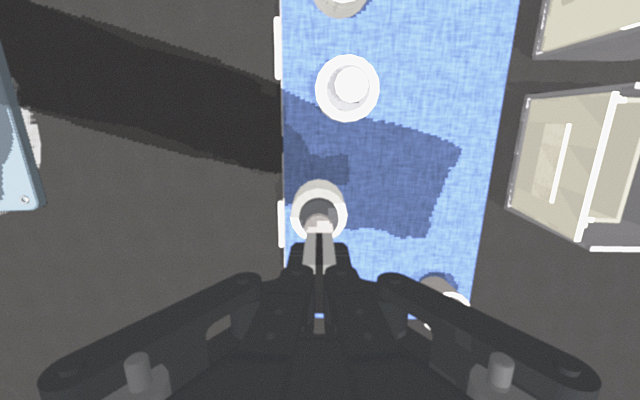

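The wrist view shows plunger 2's cap at (350,84) and plunger 1's base rim centred at (319,212), just beyond the fingertips. The narrow bin's lip line runs (530,97)–(508,208), with the hood's front edge at about (615,92)–(578,240).

```bash
python3 -c "
from h import *
print('P1',at('wrist',319,208,126),at('wrist',319,225,154),'P2',at('wrist',350,84,154),at('wrist',347.5,88,126),'P3',at('wrist',341,-12,126))
print('lip',at('wrist',530,97,112),at('wrist',508,208,112),'hood',at('wrist',615,92,118),at('wrist',578,240,118),'deck',at('wrist',519,0,90),at('wrist',470,310,90))
go((421,-75,163),1.522,2)
"
```

```text
P1 [419.9 -76.9 126. ] [419.7 -80.2 154. ] P2 [442.5   8.2 154. ] [443.6   8.3 126. ] P3 [440.9  68.1 126. ]
lip [579.   -3.4 112. ] [573.  -88.7 112. ] hood [635.2  -3.  118. ] [ 629.4 -116.9  118. ] deck [576.2  66.8  90. ] [ 562.5 -200.1   90. ]
from [420.7 -76.7 200.6] 1.521 rows 2
[0.0009, 0.0001, 0.0188] -0.0004
[0.0009, 0.0001, 0.0188] -0.0004
```

Emit:
step_arm --plan '[0.001, 0, 0.02, 0, 0, 0, 0, 0.001, 0, 0.02, 0, 0, 0, 0, 0, 0, 0.013, 0, 0, 0, 0, 0, 0, 0, 0, 0, 0, 0, 0, 0, 0, 0, 0, 0, 0]'

```text
clock: 2.77
tcp_pos: [421.0, -75.5, 147.9]
tcp_rot: [0.725, 0.689, 0.0, 0.0]
wrist_force: [-0.2, -0.4, 2.1]
opening: 0.001
grip_force: 0.9
```

Emit:
step_arm --plan '[0, 0, 0.003, 0, 0, 0, 0, 0, 0, 0, 0, 0, 0, 0]'

```text
clock: 2.93
tcp_pos: [421.1, -75.2, 145.5]
tcp_rot: [0.725, 0.689, -0.0, 0.001]
wrist_force: [-0.2, -0.3, 1.8]
opening: 0.003
grip_force: 1.2
```

Emit:
step_arm --plan '[0, 0, -0.03, 0, 0, 0, 0, 0.03, 0.006, 0, 0, 0, 0, 0, 0.03, 0.006, 0, 0, 0, 0, 0, 0.03, 0.006, 0, 0, 0, 0, 0, 0, 0, 0.005, 0, 0, 0, 0]'

```text
clock: 3.35
tcp_pos: [445.1, 18.7, 171.2]
tcp_rot: [0.722, 0.691, 0.002, 0.0]
wrist_force: [-0.2, 0.1, -0.5]
opening: 0.0
grip_force: 0.0
```

Emit:
step_arm --plan '[0, 0, 0.015, 0, 0, 0, 0, 0, 0, 0.009, 0, 0, 0, 0, 0, 0, 0, 0, 0, 0, 0, 0, 0, 0, 0, 0, 0, 0]'

```text
clock: 3.68
tcp_pos: [445.0, 15.5, 147.7]
tcp_rot: [0.724, 0.69, 0.003, 0.001]
wrist_force: [-0.5, 3.4, 8.9]
opening: 0.0
grip_force: 4.6
```

```bash
python3 -c "
from h import *
s=r.sense();print(s['tcp_pos'],s['wrist_force'])
r.get_image('wrist')
c=r.cut_out('wrist','mid_a')
for d in c:
    e=d['extent'];u,v=(e[0]+e[2])/2,(e[1]+e[3])/2;print(round(d['conf'],2),np.round(e),at('wrist',u,v,126),at('wrist',u,v,154))
"
```

```text
[445.03831265  15.49834979 147.656241  ] [-0.47519748  3.35537717  8.86783562]
0.9 [284. 193. 353. 251.] [444.4  23.1 126. ] [444.8  33.1 154. ]
0.73 [271.  67. 354. 147.] [444.4  87.7 126. ] [444.8  86.8 154. ]
0.58 [315. 316. 323. 334.] [441.4 -47.5 126. ] [442.3 -25.4 154. ]
0.56 [148.   0. 211.  26.] [381.6 134.8 126. ] [392.6 125.9 154. ]
```

Emit:
step_arm --plan '[0, 0, -0.027, 0, 0, 0, 0, 0.037, -0.003, 0, 0, 0, 0, 0, 0.037, -0.003, 0, 0, 0, 0, 0, 0, 0, 0.005, 0, 0, 0, 0, 0, 0, 0.013, 0, 0, 0, 0]'

```text
clock: 4.2
tcp_pos: [442.1, 90.1, 156.2]
tcp_rot: [0.723, 0.691, 0.001, 0.001]
wrist_force: [0.0, -0.1, -1.3]
opening: 0.006
grip_force: 0.0
```

Emit:
step_arm --plan '[0, 0, 0.009, 0, 0, 0, 0, 0, 0, 0, 0, 0, 0, 0, 0, 0, 0, 0, 0, 0, 0]'

```text
clock: 4.45
tcp_pos: [442.0, 89.6, 147.1]
tcp_rot: [0.724, 0.69, 0.002, -0.0]
wrist_force: [-0.4, 3.7, 9.5]
opening: -0.002
grip_force: 4.8
```

```bash
python3 -c "
from h import *
s=r.sense();print(s['tcp_pos'],s['wrist_force'])
im=r.get_image('wrist');cv2.imwrite('pics/w2.png',im[:,:,::-1])
c=r.cut_out('wrist','mid_a')
for d in c:
    e=d['extent'];u,v=(e[0]+e[2])/2,(e[1]+e[3])/2;print(round(d['conf'],2),np.round(e),at('wrist',u,v,126),at('wrist',u,v,154))
"
```

```text
[441.95610212  89.61959103 147.08779463] [-0.44150391  3.68231362  9.52869153]
0.8 [284.  12. 367. 103.] [449.2 185.6 126. ] [448.3 180.6 154. ]
0.74 [313. 314. 323. 333.] [437.4  28.3 126. ] [438.4  50.1 154. ]
0.65 [287. 192. 360. 257.] [444.1  95.7 126. ] [444.  106.1 154. ]
0.6 [155.  57. 226. 110.] [379.  176.4 126. ] [390.1 173.  154. ]
0.6 [ 94.   0. 169.  35.] [354.7 208.  126. ] [369.9 199.2 154. ]
0.24 [304.  15. 350.  68.] [450.2 192.7 126. ] [449.1 186.5 154. ]
```

Emit:
step_arm --plan '[0, 0, -0.027, 0, 0, 0, 0, 0.033, 0.001, 0, 0, 0, 0, 0, 0.033, 0.001, 0, 0, 0, 0, 0, 0.032, 0.001, 0, 0, 0, 0, 0, 0, 0, 0.005, 0, 0, 0, 0]'

```text
clock: 4.97
tcp_pos: [449.4, 190.1, 167.7]
tcp_rot: [0.723, 0.691, 0.001, -0.001]
wrist_force: [0.9, -0.4, 0.4]
opening: -0.001
grip_force: 0.0
```

Emit:
step_arm --plan '[0, 0, 0.013, 0, 0, 0, 0, 0, 0, 0.009, 0, 0, 0, 0, 0, 0, 0, 0, 0, 0, 0, 0, 0, 0, 0, 0, 0, 0]'

```text
clock: 5.3
tcp_pos: [448.9, 186.1, 145.3]
tcp_rot: [0.725, 0.689, 0.0, -0.0]
wrist_force: [0.4, 1.3, 3.5]
opening: -0.0
grip_force: 1.2
```

```bash
python3 -c "
from h import *
s=r.sense();p=s['tcp_pos']
go((669,90,190),3.09,15,start=(p[0],p[1],175,1.522))
"
```

```text
from [448.9 186.1 175. ] 1.522 rows 15
[-0.0057, 0.015, -0.001] -0.1045
[-0.0072, 0.0143, -0.001] -0.1045
[-0.0087, 0.0135, -0.001] -0.1045
[-0.01, 0.0125, -0.001] -0.1045
[-0.0113, 0.0114, -0.001] -0.1045
[-0.0124, 0.0101, -0.001] -0.1045
[-0.0134, 0.0088, -0.001] -0.1045
[-0.0142, 0.0073, -0.001] -0.1045
[-0.0149, 0.0058, -0.001] -0.1045
[-0.0154, 0.0042, -0.001] -0.1045
[-0.0158, 0.0026, -0.001] -0.1045
[-0.016, 0.0009, -0.001] -0.1045
[-0.016, -0.0007, -0.001] -0.1045
[-0.0158, -0.0024, -0.001] -0.1045
[-0.0155, -0.004, -0.001] -0.1045
```

Emit:
step_arm --plan '[0, 0, -0.03, 0, 0, 0, 0, -0.0057, 0.015, -0.001, 0, 0, -0.1045, 0, -0.0072, 0.0143, -0.001, 0, 0, -0.1045, 0, -0.0087, 0.0135, -0.001, 0, 0, -0.1045, 0, -0.01, 0.0125, -0.001, 0, 0, -0.1045, 0]'

```text
clock: 5.72
tcp_pos: [507.8, 159.7, 179.9]
tcp_rot: [0.564, 0.826, -0.001, 0.0]
wrist_force: [-1.0, 0.3, -0.9]
opening: -0.001
grip_force: 0.0
```

Emit:
step_arm --plan '[-0.0113, 0.0114, -0.001, 0, 0, -0.1045, 0, -0.0124, 0.0101, -0.001, 0, 0, -0.1045, 0, -0.0134, 0.0088, -0.001, 0, 0, -0.1045, 0, -0.0142, 0.0073, -0.001, 0, 0, -0.1045, 0, -0.0149, 0.0058, -0.001, 0, 0, -0.1045, 0]'

```text
clock: 6.13
tcp_pos: [581.0, 127.4, 184.4]
tcp_rot: [0.331, 0.944, -0.001, -0.001]
wrist_force: [-1.1, 0.2, -0.2]
opening: 0.002
grip_force: 0.0
```

Emit:
step_arm --plan '[-0.0154, 0.0042, -0.001, 0, 0, -0.1045, 0, -0.0158, 0.0026, -0.001, 0, 0, -0.1045, 0, -0.016, 0.0009, -0.001, 0, 0, -0.1045, 0, -0.016, -0.0007, -0.001, 0, 0, -0.1045, 0, -0.0158, -0.0024, -0.001, 0, 0, -0.1045, 0]'

```text
clock: 6.55
tcp_pos: [654.2, 95.3, 189.3]
tcp_rot: [0.076, 0.997, -0.0, -0.001]
wrist_force: [0.6, 0.0, -0.3]
opening: 0.0
grip_force: 0.0
```

Emit:
step_arm --plan '[-0.0155, -0.004, -0.001, 0, 0, -0.1045, 0, 0, 0, 0, 0, 0, 0, 0, 0, 0, 0, 0, 0, 0, 0]'

```text
clock: 6.8
tcp_pos: [668.6, 89.3, 189.8]
tcp_rot: [0.028, 1.0, -0.0, -0.001]
wrist_force: [-0.0, -0.1, -0.7]
opening: 0.001
grip_force: 0.0
```

```bash
python3 -c "
from h import *
s=r.sense();print(s['tcp_pos'],s['tcp_rot'],s['joint_positions'].round(2))
im=r.get_image('wrist');cv2.imwrite('pics/w3.png',im[:,:,::-1])
print(r.sense()['tcp_pos'])
for x in (645,655,691): print(x,px('wrist',(x,60,112)),px('wrist',(x+4,160,112)))
print(px('wrist',(651,100,112)))
"
```

```text
[668.58485973  89.30532434 189.79480666] [ 2.78905962e-02  9.99610364e-01 -2.02218569e-04 -1.09236104e-03] [ 0.03  0.45  0.5   1.62 -0.    0.09]
[668.14973     89.92768354 190.07139741]
645 [276.6 179.9] [409.2 178.1]
655 [277.8 192.7] [408.9 190.9]
691 [281.9 236.5] [407.7 234.8]
[329.9 184.9]
```

View pics/w3.png

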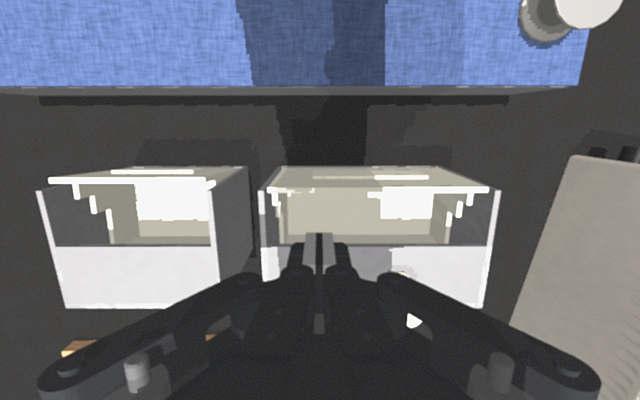

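The wrist view, with up as -x, shows the wide bin's lip line at v≈189 (u 270–490) and the hood front at v≈246. The slot is therefore x≈655–695. The narrow bin's lip runs u 50–215.

Emit:
step_arm --plan '[-0.004, 0, 0.03, 0, 0, 0, 0, 0, 0, 0.04, 0, 0, 0, 0, 0, 0, 0.038, 0, 0, 0, 0, 0, 0, 0, 0, 0, 0, 0]'

```text
clock: 7.18
tcp_pos: [666.5, 90.5, 72.8]
tcp_rot: [0.026, 1.0, -0.001, -0.007]
wrist_force: [0.4, 0.1, -2.5]
opening: -0.001
grip_force: 0.3
```

Emit:
step_arm --plan '[0.01, 0, 0, 0, 0, 0, 0, 0.01, 0, 0, 0, 0, 0, 0, 0.01, 0, 0, 0, 0, 0, 0]'

```text
clock: 7.43
tcp_pos: [645.8, 91.9, 85.0]
tcp_rot: [0.027, 1.0, -0.0, 0.004]
wrist_force: [7.1, -1.8, -2.1]
opening: 0.001
grip_force: 3.1
```

Emit:
step_arm --plan '[0.01, 0, 0.002, 0, 0, 0, 0, 0.01, 0, 0.002, 0, 0, 0, 0, 0.01, 0, 0.002, 0, 0, 0, 0, 0, 0, 0, 0, 0, 0, 0]'

```text
clock: 7.77
tcp_pos: [614.5, 93.8, 80.3]
tcp_rot: [0.026, 1.0, -0.0, 0.003]
wrist_force: [2.0, -1.3, 2.2]
opening: 0.002
grip_force: 1.4
```

Emit:
step_arm --plan '[0.006, 0, 0.001, 0, 0, 0, 0, 0.004, 0, 0, 0, 0, 0, 0, 0, 0, 0, 0, 0, 0, 0]'

```text
clock: 8.02
tcp_pos: [605.2, 94.3, 78.8]
tcp_rot: [0.026, 1.0, 0.0, 0.003]
wrist_force: [4.8, -1.5, 3.1]
opening: 0.003
grip_force: 2.2
```

Emit:
step_arm --plan '[0.004, 0, 0.001, 0, 0, 0, 0, 0.003, 0, 0.001, 0, 0, 0, 0, 0, 0, 0, 0, 0, 0, 0]'

```text
clock: 8.27
tcp_pos: [602.5, 94.4, 78.2]
tcp_rot: [0.026, 1.0, 0.0, 0.008]
wrist_force: [9.6, -1.8, 2.4]
opening: -0.002
grip_force: 4.5
```

Emit:
step_arm --plan '[0.004, 0, 0, 0, 0, 0, 0, 0, 0, 0, 0, 0, 0, 0]'

```text
clock: 8.43
tcp_pos: [601.1, 94.5, 79.6]
tcp_rot: [0.026, 1.0, 0.0, 0.01]
wrist_force: [14.8, -1.5, 1.6]
opening: 0.001
grip_force: 5.9
```

Emit:
step_arm --plan '[-0.012, 0, -0.01, 0, 0, 0, 0, 0, 0, -0.04, 0, 0, 0, 0, 0, 0, -0.04, 0, 0, 0, 0, 0, 0, 0, 0, 0, 0, 0]'

```text
clock: 8.77
tcp_pos: [607.4, 94.5, 173.8]
tcp_rot: [0.026, 1.0, 0.001, 0.006]
wrist_force: [1.0, 0.7, 2.4]
opening: 0.002
grip_force: 0.0
```

```bash
python3 -c "
from h import *
go((665,-51,170),3.09,4)
"
```

```text
from [607.4  94.5 173.8] 3.089 rows 4
[-0.0163, -0.0356, 0.0009] -0.0002
[-0.0163, -0.0356, 0.0009] -0.0002
[-0.0163, -0.0356, 0.0009] -0.0002
[-0.0163, -0.0356, 0.0009] -0.0002
```

Emit:
step_arm --plan '[-0.0163, -0.0356, 0.001, 0, 0, 0, 0, -0.0163, -0.0356, 0.001, 0, 0, 0, 0, -0.0163, -0.0356, 0.001, 0, 0, 0, 0, -0.0163, -0.0356, 0.001, 0, 0, 0, 0, 0, 0, 0, 0, 0, 0, 0]'

```text
clock: 9.18
tcp_pos: [662.4, -58.5, 158.3]
tcp_rot: [0.03, 1.0, -0.002, -0.001]
wrist_force: [-0.4, 0.8, -0.5]
opening: 0.0
grip_force: 0.0
```

```bash
python3 -c "
from h import *
im=r.get_image('wrist');p=r.sense()['tcp_pos'];print(p)
cv2.imwrite('pics/w4.png',im[:,:,::-1])
for x in (635,643,651): print(x,px('wrist',(x,-100,112)),px('wrist',(x,0,112)))
for x in (680,690): print(x,px('wrist',(x,-100,118)))
"
```

```text
[661.31500826 -55.05320167 158.57290828]
635 [246.5 186.5] [400.4 178. ]
643 [248.  198.3] [400.2 190. ]
651 [249.4 209.9] [400.  201.7]
680 [252.5 253.7]
690 [254.1 267.2]
```

View pics/w4.png

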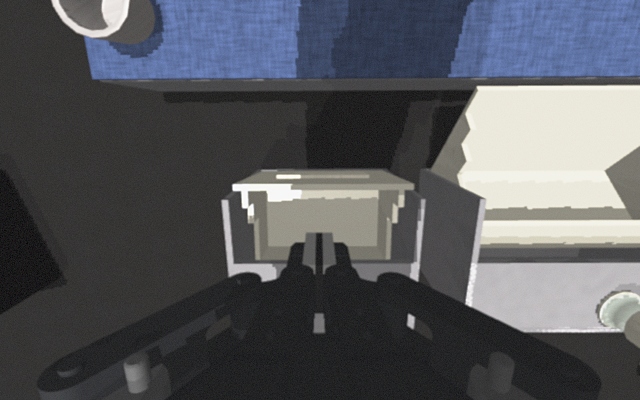

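The wide bin is fully out at right. The narrow lip is at u 233–413, v≈187, giving x≈639 and y centre ≈-50. The fingers are over its slot.

Emit:
step_arm --plan '[-0.003, 0, 0.038, 0, 0, 0, 0, 0, 0, 0.038, 0, 0, 0, 0, 0, 0, 0, 0, 0, 0, 0, 0.01, 0, 0, 0, 0, 0, 0, 0.01, 0, 0, 0, 0, 0, 0]'

```text
clock: 9.65
tcp_pos: [646.4, -49.4, 83.7]
tcp_rot: [0.025, 1.0, 0.001, 0.002]
wrist_force: [8.8, -1.0, -2.4]
opening: -0.003
grip_force: 3.2
```

Emit:
step_arm --plan '[0.01, 0, 0, 0, 0, 0, 0, 0.01, 0, 0.001, 0, 0, 0, 0, 0.01, 0, 0.001, 0, 0, 0, 0, 0.01, 0, 0.001, 0, 0, 0, 0]'

```text
clock: 9.98
tcp_pos: [608.6, -47.8, 84.8]
tcp_rot: [0.025, 1.0, -0.0, 0.005]
wrist_force: [6.3, -0.3, 0.1]
opening: -0.002
grip_force: 2.6
```

Emit:
step_arm --plan '[0.009, 0, 0.001, 0, 0, 0, 0, 0.005, 0, 0, 0, 0, 0, 0, 0, 0, 0, 0, 0, 0, 0]'

```text
clock: 10.23
tcp_pos: [592.4, -47.0, 83.2]
tcp_rot: [0.025, 1.0, 0.0, 0.003]
wrist_force: [1.4, -0.3, 4.4]
opening: 0.001
grip_force: 2.2
```

Emit:
step_arm --plan '[0.003, 0, 0.003, 0, 0, 0, 0, 0.003, 0, 0.002, 0, 0, 0, 0, 0, 0, 0, 0, 0, 0, 0]'

```text
clock: 10.48
tcp_pos: [591.1, -47.1, 81.8]
tcp_rot: [0.025, 1.0, 0.0, 0.008]
wrist_force: [6.3, 1.5, 13.3]
opening: -0.001
grip_force: 6.7
```

Emit:
step_arm --plan '[0.004, 0, 0, 0, 0, 0, 0, 0, 0, 0, 0, 0, 0, 0]'

```text
clock: 10.65
tcp_pos: [590.8, -47.1, 82.1]
tcp_rot: [0.025, 1.0, 0.0, 0.012]
wrist_force: [14.3, 1.0, 7.4]
opening: 0.001
grip_force: 7.6
```

Emit:
step_arm --plan '[-0.012, 0, -0.01, 0, 0, 0, 0, 0, 0, -0.04, 0, 0, 0, 0, 0, 0, -0.04, 0, 0, 0, 0, 0, 0, -0.01, 0, 0, 0, 0]'

```text
clock: 10.98
tcp_pos: [594.6, -47.9, 181.9]
tcp_rot: [0.026, 1.0, -0.001, 0.004]
wrist_force: [2.0, -0.5, 1.3]
opening: 0.001
grip_force: 0.0
```

```bash
python3 -c "
from h import *
go((421,-75,170),1.522,14)
"
```

```text
from [594.6 -47.9 181.9] 3.09 rows 14
[0.0123, -0.0026, 0.0009] 0.112
[0.0119, -0.0039, 0.0009] 0.112
[0.0114, -0.0052, 0.0009] 0.112
[0.0107, -0.0065, 0.0009] 0.112
[0.01, -0.0076, 0.0009] 0.112
[0.009, -0.0087, 0.0009] 0.112
[0.008, -0.0097, 0.0009] 0.112
[0.0069, -0.0105, 0.0009] 0.112
[0.0057, -0.0112, 0.0009] 0.112
[0.0044, -0.0118, 0.0009] 0.112
[0.003, -0.0122, 0.0009] 0.112
[0.0017, -0.0124, 0.0009] 0.112
[0.0003, -0.0125, 0.0009] 0.112
[-0.0012, -0.0125, 0.0009] 0.112
```

Emit:
step_arm --plan '[0.0123, -0.0026, 0.0009, 0, 0, 0.112, 1, 0.0119, -0.0039, 0.0009, 0, 0, 0.112, 1, 0.0114, -0.0052, 0.0009, 0, 0, 0.112, 1, 0.0107, -0.0065, 0.0009, 0, 0, 0.112, 1, 0.01, -0.0076, 0.0009, 0, 0, 0.112, 1]'

```text
clock: 11.4
tcp_pos: [529.1, -57.0, 170.0]
tcp_rot: [0.304, 0.953, -0.0, -0.002]
wrist_force: [-0.4, 0.2, -0.0]
opening: 0.707
grip_force: 0.0
```

Emit:
step_arm --plan '[0.009, -0.0087, 0.0009, 0, 0, 0.112, 1, 0.008, -0.0097, 0.0009, 0, 0, 0.112, 1, 0.0069, -0.0105, 0.0009, 0, 0, 0.112, 1, 0.0057, -0.0112, 0.0009, 0, 0, 0.112, 1, 0.0044, -0.0118, 0.0009, 0, 0, 0.112, 1]'

```text
clock: 11.82
tcp_pos: [466.9, -66.7, 165.5]
tcp_rot: [0.555, 0.832, -0.001, -0.001]
wrist_force: [-0.8, 0.2, -0.3]
opening: 0.997
grip_force: 0.0
```

Emit:
step_arm --plan '[0.003, -0.0122, 0.0009, 0, 0, 0.112, 1, 0.0017, -0.0124, 0.0009, 0, 0, 0.112, 1, 0.0003, -0.0125, 0.0009, 0, 0, 0.112, 1, -0.0012, -0.0125, 0.0009, 0, 0, 0.112, 1, 0, 0, 0, 0, 0, 0, 1]'

```text
clock: 12.23
tcp_pos: [416.4, -74.4, 161.9]
tcp_rot: [0.725, 0.689, -0.001, -0.002]
wrist_force: [0.2, -0.4, -0.6]
opening: 0.999
grip_force: 0.0
```

```bash
python3 -c "
from h import *
r.get_image('wrist')
print(r.sense()['tcp_pos'],r.sense()['opening'])
for d in r.look_for('wrist','mid_a'):
    e=d['extent'];u,v=(e[0]+e[2])/2,(e[1]+e[3])/2;print(round(d['conf'],2),np.round(e),at('wrist',u,v,126),at('wrist',u,v,154))
go((421,-75,98),1.522,3)
"
```

```text
[417.8956377  -74.4742323  162.06937023] 1.0029517276386273
0.92 [294. 186. 360. 265.] [422.9 -74.9 126. ] [422.6 -64.3 154. ]
0.74 [323.  32. 401. 114.] [446.2  14.7 126. ] [442.2  11.3 154. ]
from [418.8 -74.6 162.2] 1.524 rows 3
[-0.0001, 0.0007, 0.0214] 0.0007
[-0.0001, 0.0007, 0.0214] 0.0007
[-0.0001, 0.0007, 0.0214] 0.0007
```

Emit:
step_arm --plan '[0, 0.001, 0.032, 0, 0, 0, 1, 0, 0.001, 0.032, 0, 0, 0, 1, 0, 0.001, 0, 0, 0, 0, 1, 0, 0, 0, 0, 0, 0, 0, 0, 0, 0, 0, 0, 0, 0]' --grip_force 30

```text
clock: 12.75
tcp_pos: [423.2, -75.1, 99.3]
tcp_rot: [0.724, 0.69, 0.0, 0.0]
wrist_force: [0.5, 0.2, 0.5]
opening: 0.742
grip_force: 0.0
```

Emit:
step_arm --plan '[0, 0, 0, 0, 0, 0, 0, 0, 0, 0, 0, 0, 0, 0, 0, 0, 0, 0, 0, 0, 0, 0, 0, -0.02, 0, 0, 0, 0, 0, 0, -0.02, 0, 0, 0, 0]'

```text
clock: 13.17
tcp_pos: [421.4, -74.8, 137.9]
tcp_rot: [0.724, 0.69, -0.0, -0.001]
wrist_force: [0.7, -0.6, -0.9]
opening: 0.505
grip_force: 30.9
```

```bash
python3 -c "
from h import *
print(r.sense()['opening'],r.sense()['grip_force'])
go((628,-77,135),1.522,6)
"
```

```text
0.50543565297468 30.932076573371887
from [421.4 -74.8 137.9] 1.522 rows 6
[0.0013, 0.0344, 0.0005] -0.0
[0.0013, 0.0344, 0.0005] -0.0
[0.0013, 0.0344, 0.0005] -0.0
[0.0013, 0.0344, 0.0005] -0.0
[0.0013, 0.0344, 0.0005] -0.0
[0.0013, 0.0344, 0.0005] -0.0
```

Emit:
step_arm --plan '[0.0016, 0.0347, 0, 0, 0, 0, 0, 0.0016, 0.0347, 0, 0, 0, 0, 0, 0.0016, 0.0347, 0, 0, 0, 0, 0, 0.0016, 0.0347, 0, 0, 0, 0, 0, 0.0016, 0.0347, 0, 0, 0, 0, 0]'

```text
clock: 13.58
tcp_pos: [597.8, -75.6, 138.4]
tcp_rot: [0.724, 0.69, 0.0, 0.0]
wrist_force: [-0.0, -0.1, -0.5]
opening: 0.504
grip_force: 31.1
```

Emit:
step_arm --plan '[0.0016, 0.0347, 0, 0, 0, 0, 0, 0, 0, 0.02, 0, 0, 0, 0, 0, 0, 0.03, 0, 0, 0, 0, 0, 0, 0.015, 0, 0, 0, 0, 0, 0, 0, 0, 0, 0, 0]'

```text
clock: 14.0
tcp_pos: [628.8, -75.2, 68.2]
tcp_rot: [0.724, 0.69, -0.002, -0.003]
wrist_force: [0.5, -0.3, -1.0]
opening: 0.507
grip_force: 31.4
```

Emit:
step_arm --plan '[0, 0, 0.006, 0, 0, 0, 0, 0, 0, 0, 0, 0, 0, 0.62, 0, 0, 0, 0, 0, 0, 0.62, 0, 0, 0, 0, 0, 0, 0.62]'

```text
clock: 14.33
tcp_pos: [629.2, -75.6, 67.1]
tcp_rot: [0.724, 0.689, -0.001, -0.001]
wrist_force: [-3.9, 0.7, -3.4]
opening: 0.62
grip_force: 2.5
```

Emit:
step_arm --plan '[0, 0, -0.03, 0, 0, 0, 0.62, 0, 0, -0.04, 0, 0, 0, 0.62, 0, 0, -0.03, 0, 0, 0, 0.75, 0, 0, 0, 0, 0, 0, 0.75]'

```text
clock: 14.67
tcp_pos: [636.4, -76.8, 179.0]
tcp_rot: [0.724, 0.69, 0.006, 0.008]
wrist_force: [0.9, -1.0, 1.2]
opening: 0.751
grip_force: 0.0
```

```bash
python3 -c "
from h import *
im=r.get_image('side');cv2.imwrite('pics/s2.png',cv2.resize(im[120:330,190:470,::-1],(800,600),interpolation=cv2.INTER_CUBIC))
go((450,187,168),1.522)
"
```

```text
from [635.4 -76.6 175.7] 1.522 rows 7
[0.0363, -0.0283, 0.0011] -0.0
[0.0363, -0.0283, 0.0011] -0.0
[0.0363, -0.0283, 0.0011] -0.0
[0.0363, -0.0283, 0.0011] -0.0
[0.0363, -0.0283, 0.0011] -0.0
[0.0363, -0.0283, 0.0011] -0.0
[0.0363, -0.0283, 0.0011] -0.0
```

View pics/s2.png

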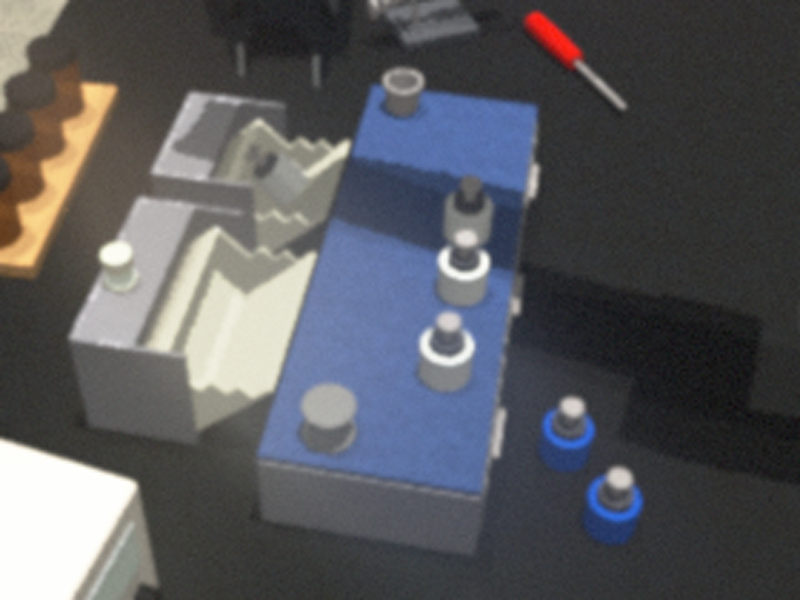

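The narrow bin is tilted out with plunger 1 lying inside it at crop (278,172). Plungers 2, 3 and 4 still stand at (469,210), (463,270) and (446,355), and the bystanders are undisturbed.

Emit:
step_arm --plan '[0.0363, -0.0283, 0.001, 0, 0, 0, 1, 0.0363, -0.0283, 0.001, 0, 0, 0, 1, 0.0363, -0.0283, 0.001, 0, 0, 0, 1, 0.0363, -0.0283, 0.001, 0, 0, 0, 1, 0.0363, -0.0283, 0.001, 0, 0, 0, 1]'

```text
clock: 15.13
tcp_pos: [510.2, 96.0, 162.7]
tcp_rot: [0.725, 0.689, 0.001, 0.001]
wrist_force: [-0.6, 1.1, 1.3]
opening: 0.997
grip_force: 0.0
```

Emit:
step_arm --plan '[0.0363, -0.0283, 0.001, 0, 0, 0, 1, 0.0363, -0.0283, 0.001, 0, 0, 0, 1, 0, 0, 0, 0, 0, 0, 1]'

```text
clock: 15.38
tcp_pos: [458.8, 168.2, 161.1]
tcp_rot: [0.722, 0.692, 0.001, -0.002]
wrist_force: [0.2, 0.5, -0.9]
opening: 1.001
grip_force: 0.0
```

```bash
python3 -c "
from h import *
r.get_image('wrist')
print(r.sense()['tcp_pos'],r.sense()['opening'])
for d in r.look_for('wrist','mid_a'):
    e=d['extent'];u,v=(e[0]+e[2])/2,(e[1]+e[3])/2;print(round(d['conf'],2),np.round(e),at('wrist',u,v,126))
go((450,187,98),1.522,2)
"
```

```text
[461.15992615 165.84148057 161.15939071] 1.0006926052882323
0.86 [274. 283. 335. 335.] [449.1 104.3 126. ]
0.83 [164. 152. 223. 199.] [387.3 200.3 126. ]
0.76 [ 94.  77. 174. 127.] [360.1 243.9 126. ]
0.62 [271. 163. 337. 231.] [453.2 184.  126. ]
0.62 [475. 382. 513. 398.] [587.7  27.2 126. ]
from [462.5 164.3 161.2] 1.525 rows 2
[0.0111, -0.0068, 0.0316] 0.0017
[0.011, -0.0068, 0.0316] 0.0017
```

Emit:
step_arm --plan '[0.022, -0.0125, 0, 0, 0, 0, 1, 0, 0, 0.002, 0, 0, 0, 1, 0, 0, 0.03, 0, 0, 0, 1, 0, 0, 0.031, 0, 0, 0, 1, 0, 0, 0, 0, 0, 0, 0]'

```text
clock: 15.9
tcp_pos: [447.5, 183.0, 90.8]
tcp_rot: [0.725, 0.689, -0.005, -0.003]
wrist_force: [-2.3, -0.4, -1.5]
opening: 0.885
grip_force: 0.0
```

Emit:
step_arm --plan '[0, 0, 0, 0, 0, 0, 0, 0, 0, 0, 0, 0, 0, 0, 0, 0, 0, 0, 0, 0, 0, 0, 0, 0, 0, 0, 0, 0, 0, 0, 0, 0, 0, 0, 0]'

```text
clock: 16.32
tcp_pos: [453.5, 185.6, 100.0]
tcp_rot: [0.724, 0.689, 0.002, 0.001]
wrist_force: [0.5, -1.0, 3.4]
opening: 0.504
grip_force: 31.0
```

Emit:
step_arm --plan '[0, 0, -0.035, 0, 0, 0, 0, 0, 0, -0.035, 0, 0, 0, 0, 0, 0, 0, 0, 0, 0, 0]'

```text
clock: 16.57
tcp_pos: [455.5, 186.5, 175.6]
tcp_rot: [0.724, 0.69, 0.006, 0.003]
wrist_force: [1.8, 0.4, 1.4]
opening: 0.504
grip_force: 31.1
```

```bash
python3 -c "
from h import *
go((632,-23,165),1.522,8)
"
```

```text
from [455.5 186.5 175.6] 1.522 rows 8
[-0.0251, 0.0233, 0.0013] -0.0
[-0.0251, 0.0233, 0.0013] -0.0
[-0.0251, 0.0233, 0.0013] -0.0
[-0.0251, 0.0233, 0.0013] -0.0
[-0.0251, 0.0233, 0.0013] -0.0
[-0.0251, 0.0233, 0.0013] -0.0
[-0.0251, 0.0233, 0.0013] -0.0
[-0.0251, 0.0233, 0.0013] -0.0
```

Emit:
step_arm --plan '[-0.025, 0.0233, 0, 0, 0, 0, 0, -0.025, 0.0233, 0, 0, 0, 0, 0, -0.025, 0.0233, 0, 0, 0, 0, 0, -0.025, 0.0233, 0, 0, 0, 0, 0, -0.025, 0.0233, 0, 0, 0, 0, 0]'

```text
clock: 16.98
tcp_pos: [563.1, 53.6, 168.4]
tcp_rot: [0.724, 0.69, 0.001, 0.001]
wrist_force: [0.1, -0.0, -0.0]
opening: 0.505
grip_force: 31.1
```

Emit:
step_arm --plan '[-0.025, 0.0233, 0.01, 0, 0, 0, 0, -0.025, 0.0233, 0.01, 0, 0, 0, 0, -0.025, 0.0233, 0.01, 0, 0, 0, 0, 0, 0, 0, 0, 0, 0, 0, 0, 0, 0, 0, 0, 0, 0]'

```text
clock: 17.4
tcp_pos: [628.0, -25.0, 135.8]
tcp_rot: [0.725, 0.689, -0.001, -0.001]
wrist_force: [-0.7, -0.0, -0.1]
opening: 0.504
grip_force: 31.2
```

```bash
python3 -c "
from h import *
go((630,-22,68),1.522)
r.get_image('side')
for d in r.cut_out('side','mid_a'):
    v,u=np.nonzero(d['pixels']);print(round(d['conf'],2),np.round(d['extent']),at('side',u.mean(),v.mean(),50))
"
```

```text
from [628.  -25.  135.8] 1.519 rows 2
[0.0016, 0.0009, 0.0339] -0.0015
[0.0016, 0.0009, 0.0339] -0.0015
0.94 [378. 261. 397. 284.] [341.5 211.2  50. ]
0.91 [395. 287. 414. 310.] [303.4 274.9  50. ]
0.72 [345. 180. 362. 204.] [443.  -60.4  50. ]
0.68 [344. 201. 363. 231.] [441.3  27.3  50. ]
0.62 [282. 157. 299. 180.] [ 651.8 -139.6   50. ]
0.54 [282. 183. 300. 193.] [635.4 -69.5  50. ]
```

Emit:
step_arm --plan '[0.002, 0.001, 0.03, 0, 0, 0, 0, 0.001, 0.001, 0.025, 0, 0, 0, 0, 0, 0, 0.008, 0, 0, 0, 0, 0, 0, 0, 0, 0, 0, 0]'

```text
clock: 17.83
tcp_pos: [631.2, -21.6, 77.7]
tcp_rot: [0.724, 0.69, 0.0, 0.004]
wrist_force: [-0.6, -3.5, 2.9]
opening: 0.507
grip_force: 37.7
```

Emit:
step_arm --plan '[-0.004, 0, -0.002, 0, 0, 0, 0, 0, 0, 0.004, 0, 0, 0, 0, 0, 0, 0.005, 0, 0, 0, 0, 0, 0, 0, 0, 0, 0, 0]'

```text
clock: 18.17
tcp_pos: [629.0, -24.2, 66.6]
tcp_rot: [0.724, 0.69, -0.001, -0.0]
wrist_force: [0.8, -1.7, -1.0]
opening: 0.504
grip_force: 37.5
```

Emit:
step_arm --plan '[0, 0, 0, 0, 0, 0, 0.62, 0, 0, 0, 0, 0, 0, 0.62, 0, 0, 0, 0, 0, 0, 0.62]'

```text
clock: 18.42
tcp_pos: [629.6, -24.1, 67.4]
tcp_rot: [0.724, 0.69, 0.0, -0.0]
wrist_force: [-0.0, -0.2, -1.0]
opening: 0.619
grip_force: 0.2
```

Emit:
step_arm --plan '[0, 0, -0.03, 0, 0, 0, 0.62, 0, 0, -0.04, 0, 0, 0, 0.62, 0, 0, -0.035, 0, 0, 0, 0.75, 0, 0, 0, 0, 0, 0, 0.75]'

```text
clock: 18.75
tcp_pos: [634.0, -25.0, 182.6]
tcp_rot: [0.724, 0.69, 0.005, 0.006]
wrist_force: [0.7, -0.2, 2.4]
opening: 0.747
grip_force: 0.0
```

```bash
python3 -c "
from h import *
im=r.get_image('side');cv2.imwrite('pics/s3.png',cv2.resize(im[140:245,230:370,::-1],(800,600),interpolation=cv2.INTER_CUBIC))
go((444,14.5,168),1.522,6)
"
```

```text
from [633.1 -24.8 179.3] 1.522 rows 6
[0.005, -0.0318, 0.0019] -0.0
[0.005, -0.0318, 0.0019] -0.0
[0.005, -0.0318, 0.0019] -0.0
[0.005, -0.0318, 0.0019] -0.0
[0.005, -0.0318, 0.0019] -0.0
[0.005, -0.0318, 0.0019] -0.0
```

View pics/s3.png

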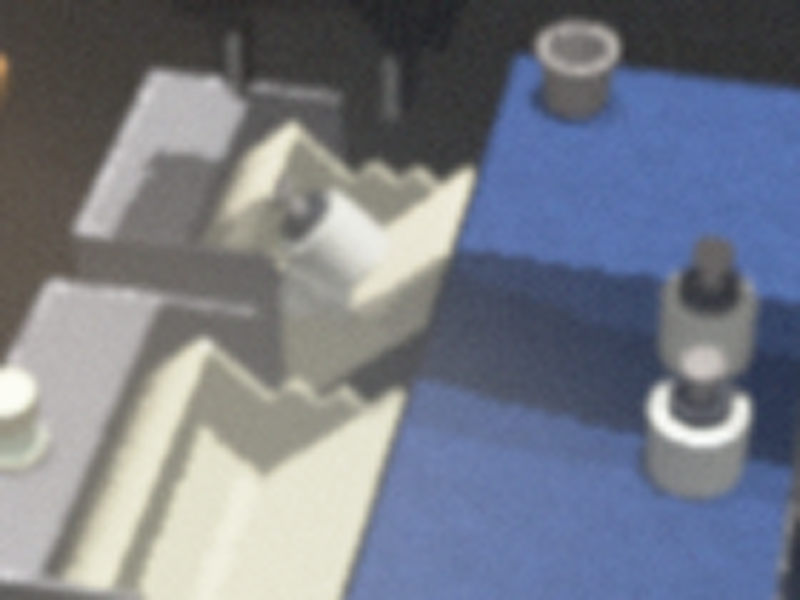

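```bash
python3 -c "
from h import *
im=r.get_image('wrist');cv2.imwrite('pics/w5.png',im[:,:,::-1])
print(r.sense()['tcp_pos'])
for y in(-109,-50,9):print([px('wrist',(x,y,z)) for x,z in((568,83),(638,14))])
"
```

```text
[631.5900624  -24.62473749 175.93979455]
[array([253. , 294.7]), array([328. , 256.2])]
[array([245.6, 233.5]), array([325.8, 205.9])]
[array([237.2, 164.3]), array([323.4, 150.3])]
```

View pics/w5.png

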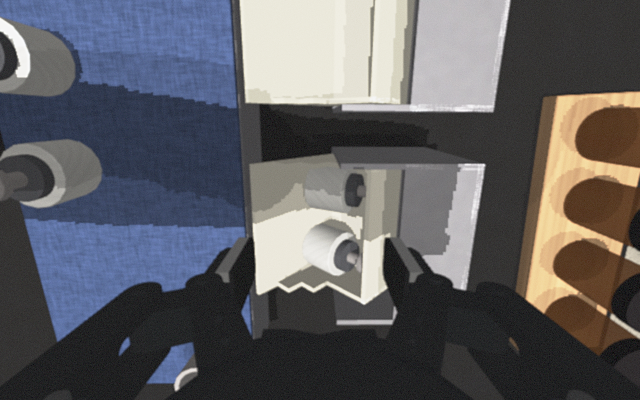

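Both weak plungers lie side by side in the narrow bin, at (335,190) and (330,247). Next are the stiff ones.

Emit:
step_arm --plan '[0.005, -0.0315, 0.001, 0, 0, 0, 1, 0.005, -0.0315, 0.001, 0, 0, 0, 1, 0.005, -0.0315, 0.001, 0, 0, 0, 1, 0.005, -0.0315, 0.001, 0, 0, 0, 1, 0.005, -0.0315, 0.001, 0, 0, 0, 1]'

```text
clock: 19.27
tcp_pos: [470.9, 8.7, 165.1]
tcp_rot: [0.724, 0.69, -0.001, -0.002]
wrist_force: [0.3, -0.8, 0.9]
opening: 1.005
grip_force: 0.0
```

Emit:
step_arm --plan '[0.005, -0.0315, 0.001, 0, 0, 0, 1, 0, 0, 0, 0, 0, 0, 1, 0, 0, 0, 0, 0, 0, 1]'

```text
clock: 19.52
tcp_pos: [439.9, 15.3, 164.4]
tcp_rot: [0.724, 0.69, -0.001, -0.001]
wrist_force: [0.9, 0.1, 0.4]
opening: 0.996
grip_force: 0.0
```

```bash
python3 -c "
from h import *
r.get_image('wrist')
print(r.sense()['tcp_pos'],r.sense()['opening'])
for d in r.look_for('wrist','mid_a'):
    e=d['extent'];u,v=(e[0]+e[2])/2,(e[1]+e[3])/2;print(round(d['conf'],2),np.round(e),at('wrist',u,v,126))
go((444,14.5,98),1.522,2)
"
```

```text
[441.58961593  14.91441503 165.18913082] 0.9994824195261033
0.9 [523. 209. 621. 254.] [607.    1.3 126. ]
0.89 [294. 183. 362. 258.] [447.4  16.4 126. ]
0.8 [503. 257. 593. 314.] [597.2 -38.1 126. ]
0.64 [284.  69. 358. 146.] [446.4  86.8 126. ]
0.58 [163.   0. 225.  33.] [379.6 137.5 126. ]
from [442.6  14.6 165.8] 1.522 rows 2
[-0.0, 0.0007, 0.0339] -0.0001
[-0.0, 0.0007, 0.0339] -0.0001
```

Emit:
step_arm --plan '[0, 0.001, 0.033, 0, 0, 0, 1, 0, 0.001, 0.034, 0, 0, 0, 1, 0, 0, 0, 0, 0, 0, 1, 0, 0, 0, 0, 0, 0, 0, 0, 0, 0, 0, 0, 0, 0]'

```text
clock: 20.03
tcp_pos: [445.8, 14.3, 100.9]
tcp_rot: [0.724, 0.689, 0.0, 0.001]
wrist_force: [0.5, 0.2, 0.1]
opening: 0.749
grip_force: 0.0
```

Emit:
step_arm --plan '[0, 0, 0, 0, 0, 0, 0, 0, 0, 0, 0, 0, 0, 0, 0, 0, 0, 0, 0, 0, 0, 0, 0, -0.035, 0, 0, 0, 0, 0, 0, -0.02, 0, 0, 0, 0]'

```text
clock: 20.45
tcp_pos: [443.9, 14.7, 155.8]
tcp_rot: [0.724, 0.69, -0.0, -0.0]
wrist_force: [1.6, -0.5, -0.0]
opening: 0.504
grip_force: 31.4
```

```bash
python3 -c "
from h import *
print(r.sense()['opening'],r.sense()['grip_force'])
go((642,105,140),1.522,6)
"
```

```text
0.5036824853676718 31.37836217880249
from [443.9  14.7 155.8] 1.522 rows 6
[0.0167, 0.0322, 0.0026] -0.0
[0.0167, 0.0322, 0.0026] -0.0
[0.0167, 0.0322, 0.0026] -0.0
[0.0167, 0.0322, 0.0026] -0.0
[0.0167, 0.0322, 0.0026] -0.0
[0.0167, 0.0322, 0.0026] -0.0
```

Emit:
step_arm --plan '[0.0167, 0.0322, 0, 0, 0, 0, 0, 0.0167, 0.0322, 0, 0, 0, 0, 0, 0.0167, 0.0322, 0, 0, 0, 0, 0, 0.0167, 0.0322, 0, 0, 0, 0, 0, 0.0167, 0.0322, 0, 0, 0, 0, 0]'

```text
clock: 20.87
tcp_pos: [611.2, 90.9, 155.1]
tcp_rot: [0.724, 0.69, 0.0, 0.0]
wrist_force: [-0.0, -0.6, -0.0]
opening: 0.506
grip_force: 31.4
```

Emit:
step_arm --plan '[0.0167, 0.0322, 0, 0, 0, 0, 0, 0, 0, 0.03, 0, 0, 0, 0, 0, 0, 0.035, 0, 0, 0, 0, 0, 0, 0.02, 0, 0, 0, 0, 0, 0, 0, 0, 0, 0, 0]'

```text
clock: 21.28
tcp_pos: [659.2, 105.6, 83.3]
tcp_rot: [0.724, 0.689, 0.015, 0.013]
wrist_force: [-0.1, -0.3, 2.3]
opening: 0.502
grip_force: 31.6
```

Emit:
step_arm --plan '[0, 0, 0, 0, 0, 0, 0, 0, 0, 0, 0, 0, 0, 0]'

```text
clock: 21.45
tcp_pos: [645.0, 105.3, 72.6]
tcp_rot: [0.724, 0.69, 0.002, 0.002]
wrist_force: [3.5, 1.1, 7.1]
opening: 0.502
grip_force: 32.5
```

Emit:
step_arm --plan '[0, 0, 0, 0, 0, 0, 0, 0, 0, 0, 0, 0, 0, 0.62, 0, 0, 0, 0, 0, 0, 0.62, 0, 0, 0, 0, 0, 0, 0.62]'

```text
clock: 21.78
tcp_pos: [643.2, 105.2, 69.6]
tcp_rot: [0.724, 0.69, 0.001, 0.001]
wrist_force: [6.1, 1.2, 2.1]
opening: 0.618
grip_force: 2.6
```

Emit:
step_arm --plan '[0, 0, -0.03, 0, 0, 0, 0.62, 0, 0, -0.04, 0, 0, 0, 0.62, 0, 0, -0.03, 0, 0, 0, 0.75, 0, 0, 0, 0, 0, 0, 0.75]'

```text
clock: 22.12
tcp_pos: [644.0, 105.3, 176.5]
tcp_rot: [0.724, 0.69, 0.003, 0.002]
wrist_force: [-0.1, -0.1, 1.4]
opening: 0.752
grip_force: 0.0
```

```bash
python3 -c "
from h import *
go((443,89.5,166),1.522,6)
"
```

```text
from [644.  105.3 176.5] 1.522 rows 6
[-0.0043, -0.0333, 0.0018] -0.0
[-0.0043, -0.0333, 0.0018] -0.0
[-0.0043, -0.0333, 0.0018] -0.0
[-0.0043, -0.0333, 0.0018] -0.0
[-0.0043, -0.0333, 0.0018] -0.0
[-0.0043, -0.0333, 0.0018] -0.0
```

Emit:
step_arm --plan '[-0.0043, -0.0333, 0.001, 0, 0, 0, 1, -0.0043, -0.0333, 0.001, 0, 0, 0, 1, -0.0043, -0.0333, 0.001, 0, 0, 0, 1, -0.0043, -0.0333, 0.001, 0, 0, 0, 1, -0.0043, -0.0333, 0.001, 0, 0, 0, 1]'

```text
clock: 22.53
tcp_pos: [470.9, 91.6, 162.0]
tcp_rot: [0.724, 0.69, -0.003, -0.002]
wrist_force: [0.1, 0.8, 0.3]
opening: 0.994
grip_force: 0.0
```

Emit:
step_arm --plan '[-0.0043, -0.0333, 0.001, 0, 0, 0, 1, 0, 0, 0, 0, 0, 0, 1, 0, 0, 0, 0, 0, 0, 1, 0, 0, 0, 0, 0, 0, 1]'

```text
clock: 22.87
tcp_pos: [440.6, 89.2, 162.5]
tcp_rot: [0.724, 0.69, -0.001, -0.001]
wrist_force: [1.0, 0.1, 0.0]
opening: 0.999
grip_force: 0.0
```

```bash
python3 -c "
from h import *
r.get_image('wrist')
print(r.sense()['tcp_pos'],r.sense()['opening'])
for d in r.look_for('wrist','mid_a'):
    e=d['extent'];u,v=(e[0]+e[2])/2,(e[1]+e[3])/2;print(round(d['conf'],2),np.round(e),at('wrist',u,v,126))
go((442.5,89.5,98),1.522,2)
"
```

```text
[441.46403689  89.17122248 163.00104945] 0.9999375582945123
0.75 [167.  59. 232. 113.] [377.5 176.4 126. ]
0.7 [516. 291. 604. 322.] [605.9  21.  126. ]
0.69 [533. 142. 640. 196.] [605.8 117.8 126. ]
0.69 [106.   0. 180.  40.] [352.3 211.  126. ]
0.64 [291. 187. 358. 264.] [444.7  88.7 126. ]
from [442.   89.2 163.3] 1.522 rows 2
[0.0002, 0.0002, 0.0327] -0.0002
[0.0002, 0.0002, 0.0327] -0.0002
```

Emit:
step_arm --plan '[0, 0.001, 0.032, 0, 0, 0, 1, 0, 0, 0.033, 0, 0, 0, 1, 0, 0, 0, 0, 0, 0, 1, 0, 0, 0, 0, 0, 0, 0, 0, 0, 0, 0, 0, 0, 0]'

```text
clock: 23.38
tcp_pos: [443.8, 89.2, 100.0]
tcp_rot: [0.724, 0.69, 0.0, 0.0]
wrist_force: [0.5, -0.4, 0.9]
opening: 0.749
grip_force: 0.0
```

Emit:
step_arm --plan '[0, 0, 0, 0, 0, 0, 0, 0, 0, 0, 0, 0, 0, 0, 0, 0, 0, 0, 0, 0, 0, 0, 0, -0.035, 0, 0, 0, 0, 0, 0, -0.02, 0, 0, 0, 0]'

```text
clock: 23.8
tcp_pos: [441.9, 89.1, 154.8]
tcp_rot: [0.724, 0.69, -0.0, -0.0]
wrist_force: [0.5, -0.5, -0.6]
opening: 0.503
grip_force: 31.3
```

```bash
python3 -c "
from h import *
print(r.sense()['opening'],r.sense()['grip_force'])
go((645,170,152),1.522,6)
"
```

```text
0.5029604838466439 31.304662227630615
from [441.9  89.1 154.8] 1.522 rows 6
[0.0151, 0.0331, 0.0005] -0.0001
[0.0151, 0.0331, 0.0005] -0.0001
[0.0151, 0.0331, 0.0005] -0.0001
[0.0151, 0.0331, 0.0005] -0.0001
[0.0151, 0.0331, 0.0005] -0.0001
[0.0151, 0.0331, 0.0005] -0.0001
```

Emit:
step_arm --plan '[0.0151, 0.0331, 0, 0, 0, 0, 0, 0.0151, 0.0331, 0, 0, 0, 0, 0, 0.0151, 0.0331, 0, 0, 0, 0, 0, 0.0151, 0.0331, 0, 0, 0, 0, 0, 0.0151, 0.0331, 0, 0, 0, 0, 0]'

```text
clock: 24.22
tcp_pos: [613.2, 157.2, 154.1]
tcp_rot: [0.724, 0.69, 0.0, 0.0]
wrist_force: [1.0, -0.3, 0.5]
opening: 0.502
grip_force: 31.4
```

Emit:
step_arm --plan '[0.0151, 0.0331, 0, 0, 0, 0, 0, 0, 0, 0, 0, 0, 0, 0, 0, 0, 0.025, 0, 0, 0, 0, 0, 0, 0.03, 0, 0, 0, 0, 0, 0, 0.022, 0, 0, 0, 0]'

```text
clock: 24.63
tcp_pos: [645.4, 170.0, 74.7]
tcp_rot: [0.724, 0.69, -0.0, -0.0]
wrist_force: [-0.6, -0.3, -2.3]
opening: 0.504
grip_force: 31.4
```

Emit:
step_arm --plan '[0, 0, 0, 0, 0, 0, 0, 0, 0, 0, 0, 0, 0, 0]'

```text
clock: 24.8
tcp_pos: [644.0, 169.6, 75.3]
tcp_rot: [0.724, 0.69, -0.001, -0.001]
wrist_force: [0.4, -0.3, 0.1]
opening: 0.502
grip_force: 31.5
```

Emit:
step_arm --plan '[0, 0, 0.004, 0, 0, 0, 0, 0, 0, 0, 0, 0, 0, 0.62, 0, 0, 0, 0, 0, 0, 0.62, 0, 0, 0, 0, 0, 0, 0.62]'

```text
clock: 25.13
tcp_pos: [645.3, 170.1, 74.3]
tcp_rot: [0.724, 0.69, 0.0, 0.0]
wrist_force: [-3.6, -0.2, 1.1]
opening: 0.617
grip_force: 6.0
```

Emit:
step_arm --plan '[0, 0, -0.03, 0, 0, 0, 0.62, 0, 0, -0.04, 0, 0, 0, 0.62, 0, 0, -0.03, 0, 0, 0, 0.7, -0.04, 0, -0.01, 0, 0, 0, 0.7, -0.02, 0, 0, 0, 0, 0, 0.7]'

```text
clock: 25.55
tcp_pos: [646.0, 108.5, 190.4]
tcp_rot: [0.724, 0.69, 0.004, 0.005]
wrist_force: [0.7, -1.3, 0.3]
opening: 0.701
grip_force: 0.0
```

Emit:
step_arm --plan '[0, 0, 0, 0, 0, 0, 0.7, 0, 0, 0, 0, 0, 0, 0.7, 0, 0, 0, 0, 0, 0, 0.7]'

```text
clock: 25.8
tcp_pos: [642.7, 110.3, 183.1]
tcp_rot: [0.724, 0.689, 0.001, 0.0]
wrist_force: [-0.3, -0.8, 0.1]
opening: 0.699
grip_force: 0.0
```

```bash
python3 -c "
from h import *
im=r.get_image('wrist');cv2.imwrite('pics/w6.png',im[:,:,::-1])
"
```

```text
(no output)
```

View pics/w6.png

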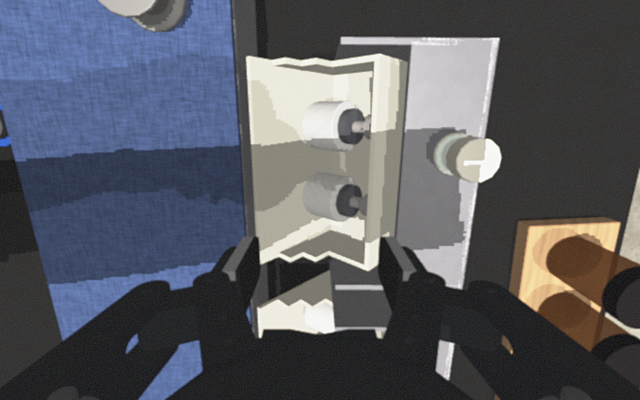

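Both stiff plungers lie in the wide bin, at (335,125) and (333,195). The flux jar still stands at about (465,158), and the gripper is clear of everything. I'm handing the job in.

```bash
python3 -c "
from cell import r
print(r.hand_in())"
```

```text
the job is handed in; nothing more can be done
None
```

The job is handed in, though the hand-in gave no verdict: by pressing, the two middle plungers were stiff and now lie in the wide bin, the two outer ones were weak and now lie in the narrow bin, and I saw no bystander moved.

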